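# Set a slack lid hinge and prove that it holds

### The job

The lid of the grey optics case no longer stays up. Push the upright black thumb tab of its hinge brake, at the right-hand rear of the case, towards the case until you feel the brake lining bear on the steel disc and your push has risen to about 14 N (never force it to 19 N or more); then gently raise the lid by its front tab to about half way (45 degrees) and let go of it. The lid must stand there by itself; leave it so, and do not disturb the small jar or the little coverslip box.

Things in the scene. Friction and masses are not known exactly. Their poses are not given: they have to be found in the camera images.
- optics_case: Fixed grey plastic case, 130 (x) x 170 (y) x 75 mm high; origin at the centre of its underside, x to its rear (hinge side), y to its left, z up. From its right side at the rear an aluminium rail (top 30 mm above the desk; 30 mm wide, foot 52 mm) runs out along the case's -y, from y = -85 to -186 mm, centred at x = 65 mm; the brake slides on it.
- lid (a joint): Opening angle in rad: 0 shut, 0.785 half way, 1.75 limit; the front rises and goes back. Lid 6 mm thick, 0.15 kg (a quarter more or less), centre of mass 76 mm from the hinge. With the brake slack it falls shut; with the lining pressed on the disc by 5 N or more it stays anywhere above 0.6 (friction torque 0.031 N m per N).
- lid_hinge (a point): Point on the hinge line, midway along it: 65 mm behind the case's origin and 78 mm above the case's underside. The hinge axis is parallel to the case's y.
- lid_tab (a point): Grip point in the lid's grey pull tab, 160 mm from the hinge line, 30 mm ahead of the case's front wall. Flat tab, 36 mm wide along the case's y, 10 mm thick, 43 mm long, sticking out forwards from the middle of the lid's front edge, with free space beside, before and below it (desk 78 mm below when shut). Held by its two sides it can pivot between the fingers as the lid turns.
- friction_disc: Upright steel disc, 72 mm diameter, 6 mm thick, fixed to the lid on the hinge axis beside the case's right side; origin at the centre of its face next to the case, outer face 6 mm further along the case's -y. The brake lining presses on this outer face, 26 mm from the hinge axis. Nothing may press on the disc with more than 12 N.
- brake_slide (a joint): Travel (m) of the brake carriage along the case's +y, towards the disc, 0 to 0.045. It drags with about 7 N and stays where left while the lining presses back less than that (else it backs off to 7 N). The lining is on a spring, 2 N/mm; its gap to the disc is unknown (about 1 to 27 mm), so feel for the bite: push = 7 N + lining force. 12 to 17 N is good, 19 N overloads the disc.
- brake_tab (a point): Centre of the face to be pushed (facing the case's -y) of the black upright thumb tab on the brake carriage, 85.5 mm above the desk. The tab is 34 mm wide (case x) and 8 mm thick (case y); its top is 12 mm above this point; from 19 mm below this point down the carriage block juts out 4 mm further than this face. Moves with the carriage.
- jar: Small round jar, 40 mm diameter, 51 mm high, origin under its centre; bystander in front, right of the case.
- coverslips: Small flat box, 30 x 60 x 18 mm, origin under its centre; bystander in front, right of the case and of the jar.

How it is judged:
By the outcome, as a careful person would: the job done as asked, in the order asked, and still so for the second after the job is handed in, with the robot touching nothing.
It also fails if it takes over 64 s, if anything falls off the work surface, if the arm or the gripper's body presses on something with over 40 N, if the wrist force passes 120 N, or if a joint passes its speed limit or range.

### The arm

A 7-joint arm with a two-finger parallel gripper is mounted at the origin on a cart in front of the work surface, level with it; the furniture and walls round the work are solid. World frame = base frame: x ahead of the robot, y to its left, z up, the work surface at z = 0. Lengths are in m, angles in rad, forces in N, time in s.
With the tool pointing down it reaches from about 0.35 to 0.9 m from the base axis. Payload 8.1 kg.
Tool frame: the origin (TCP) lies at the very end of the fingers, on their centre line; the grasp point (between the pads) lies 19 mm behind it; z points along the fingers, y is the line along which they close (so a half turn about z gives the same grasp; the last joint's range is limited). The gripper opens to 92 mm and grips with 3 to 60 N. Pads are 19 mm wide; open, the fingers measure 130 mm over their backs; the gripper's body (75 mm by 190 mm) begins 47 mm behind the grasp point.
Start: joints at [-1.222, 0.434, 0.025, 1.573, -0.012, 1.134, -0.075], TCP at [0.273, 0.562, 0.227] pointing down, gripper open.
Joint ranges: [-2.62, 2.62], [-0.44, 2.09], [-1.27, 1.32], [0.08, 2.57], [-1.32, 4.46], [0.12, 2], [-2.74, 2.74]. Speed limits (rad/s): [2.22, 2.22, 3.01, 3.01, 3.14, 3.14, 3.14].

### API

Orientations are given as a rotation vector (axis times angle).
In Python, from cell import arm gives the robot as it stands.
- The arm moves only by the tool drive_tool, never from a script. Its argument "targets" is a list of rows, each a list of 7 numbers: the turn, a rotation vector about the world's x, y, z in units of 5 degrees (1.0 is 5 degrees), then the shift along the world's x, y, z in units of 40 mm (1.0 is 40 mm), then the opening, from 0 (shut) to 1 (fully open). In form: [[wx, wy, wz, dx, dy, dz, fingers], ...]. A call has 1 to 5 rows; each row is the pose to reach, as a shift and turn from the pose commanded when the call began; what a row does not reach only later rows make up. A row lasts 1/10 s, in which the tool goes at most 50 mm and 8.59 degrees, less where a joint would pass 70% of its speed; a pose out of reach is approached as far as the arm can. A call with a gripper value outside its range is refused whole. The fingers move at their own pace and stop on an object; "force" is the grip in N (left out, the last holds). Time passes only in rows, so rows that repeat a pose let the fingers close. It gives the time, the measured TCP pose, the force, the opening and the grip force at its end, in the units of the state.
- arm.observe(): the state, without advancing time (a new reading comes with each control period).
- arm.get_image(name): name is "scene" or "side" or "wrist"; returns a dict with "pixels" (384x512x3 uint8, red, green, blue), "intrinsics" (3x3 intrinsics, pixels), "rvec" (rotation vector, rad) and "tvec" (3), from world to camera coordinates, as OpenCV has them; the wrist camera has in their place "mount" (4x4, takes a point from camera to tool coordinates, whose origin is the TCP and whose axes are the flange's). Camera axes: x right, y down, z forward; pixel columns grow to the right and rows downward; lengths in m; the calibration is good to about 2 mm. A picture is of the moment at which its call begins: read the wrist's pose just before it. There is no depth.
- arm.sign_off(): hands the job in; it is judged then, once.
The state is a dict: "clock": time; "joints": joint angles; "dq": joint speeds; "joint_efforts": joint torques, N m; "position": TCP position; "ee_rot": TCP orientation; "force": force on the tool from outside, world axes, zero at the start; "ft_torque": the same for the moment, N m; "width": opening from 0.0 (shut) to 1.0 (fully open); "gripper_force": force on a finger pad.
Only numpy, scipy, OpenCV 4.12 (cv2) and the standard library are available. Lean on these libraries where they do the work, as an engineer would, in place of code of your own. Each camera call takes 0.05 s, during which the arm holds its last target. There are 200 camera calls.

## Working session

There is one attempt and no reset: what is moved stays moved. The work goes in short steps, Python scripts to look and compute and a tool call to move; the robot and the scene stay as the last step left them, time stands still between calls to the robot, and variables do not carry over. Pictures are saved under pics/ and viewed, at most 10 in all, crops included, and the job is handed in when it is done.

Besides the shell and the picture viewer there is one more tool, called after "Request:" as name(argument=value, ...) on one line, values as JSON. drive_tool: Moves the arm, as the interface text tells. Its arguments: {"type":"object","properties":{"targets":{"type":"array"},"force":{"type":"number"}},"required":["targets"]}

```bash
mkdir -p pics
cat > h.py <<'E'
import numpy as np, cv2
from cell import arm
def cam(n):
    d=arm.get_image(n); R=cv2.Rodrigues(np.array(d["rvec"],float))[0]; return d["pixels"],np.array(d["intrinsics"]),R,np.array(d["tvec"],float).ravel()
def ray(K,R,t,uv):
    d=R.T@np.linalg.inv(K)@np.array([uv[0],uv[1],1.]); return -R.T@t,d
def plane(K,R,t,uv,z):
    c,d=ray(K,R,t,uv); return c+d*(z-c[2])/d[2]
def proj(K,R,t,p):
    q=K@(R@np.asarray(p)+t); return q[:2]/q[2]
E
python3 - <<'E'
from h import *
s=arm.observe(); print({k:np.round(v,3).tolist() for k,v in s.items()})
for n in("scene","side"):
    p,K,R,t=cam(n); print(n,K.tolist(),(-R.T@t).round(3),R.round(3).tolist()); cv2.imwrite(f"pics/{n}0.png",p[:,:,::-1])
    np.savez(n+"0.npz",p=p,K=K,R=R,t=t)
E
```

```text
{'clock': 0.0, 'joints': [-1.222, 0.435, 0.025, 1.574, -0.012, 1.134, -0.075], 'dq': [-0.001, 0.001, -0.001, -0.0, 0.0, 0.0, -0.001], 'joint_efforts': [-0.001, -66.785, 0.985, -31.447, -0.061, 0.043, 0.0], 'position': [0.273, 0.562, 0.226], 'ee_rot': [-0.704, -3.062, 0.002], 'force': [-0.342, -0.226, -0.03], 'ft_torque': [0.025, -0.003, -0.032], 'gripper_force': 0.0, 'width': 1.004}
scene [[456.5883631820056, 0.0, 251.8535321382671], [0.0, 456.5883631820056, 193.99840326947273], [0.0, 0.0, 1.0]] [ 0.226 -0.473  0.728] [[0.912, -0.41, 0.017], [-0.271, -0.634, -0.724], [0.308, 0.656, -0.689]]
side [[399.0708682725833, 0.0, 259.41068280390766], [0.0, 399.0708682725833, 197.90027240869327], [0.0, 0.0, 1.0]] [ 0.562 -0.49   0.761] [[0.995, 0.102, 0.018], [0.087, -0.733, -0.675], [-0.056, 0.673, -0.738]]
```

View pics/scene0.png

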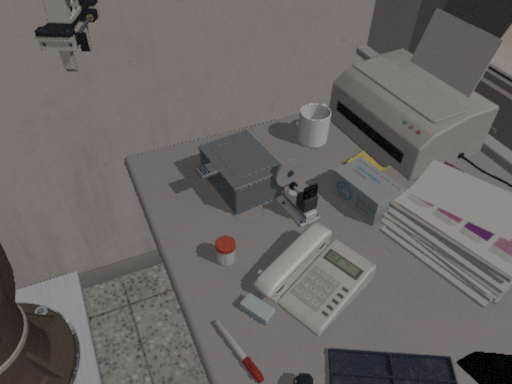

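View pics/side0.png

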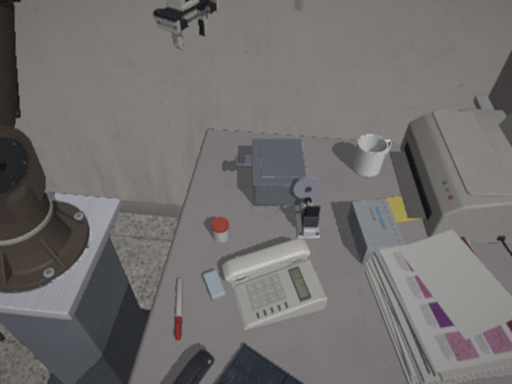

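Both views show the grey case (scene ~(240,170), side ~(278,170)). The front tab is on its left at scene (207,171) and side (245,160), with the disc at scene (291,174) and the black brake tab at scene (310,195) / side (312,212). Next I'll enlarge these for measurement.

Run:
```python
import numpy as np,cv2
out=[]
for n,(x,y) in (("scene",(190,120)),("side",(230,125))):
    p=np.load(n+"0.npz")["p"][y:y+120,x:x+140,::-1]
    p=cv2.convertScaleAbs(cv2.resize(p,None,fx=5,fy=5,interpolation=cv2.INTER_CUBIC),alpha=1.4)
    for k in range(0,140,20): cv2.putText(p,str(x+k),(k*5,10),0,.4,(0,255,255)); cv2.line(p,(k*5,0),(k*5,600),(0,255,255) ,1) if 0 else None
    for k in range(0,120,20): cv2.putText(p,str(y+k),(0,k*5+4),0,.4,(0,255,255))
    cv2.imwrite(f"pics/{n}_crop.png",p)
```

```text
(no output)
```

View pics/scene_crop.png

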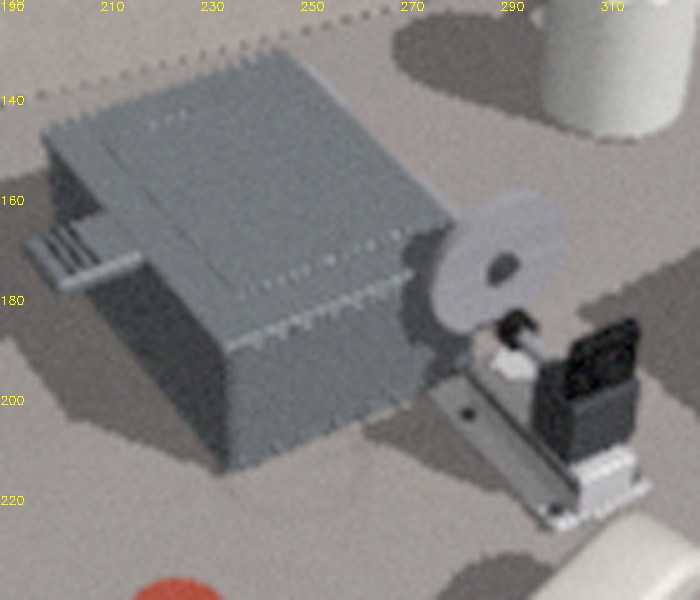

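View pics/side_crop.png

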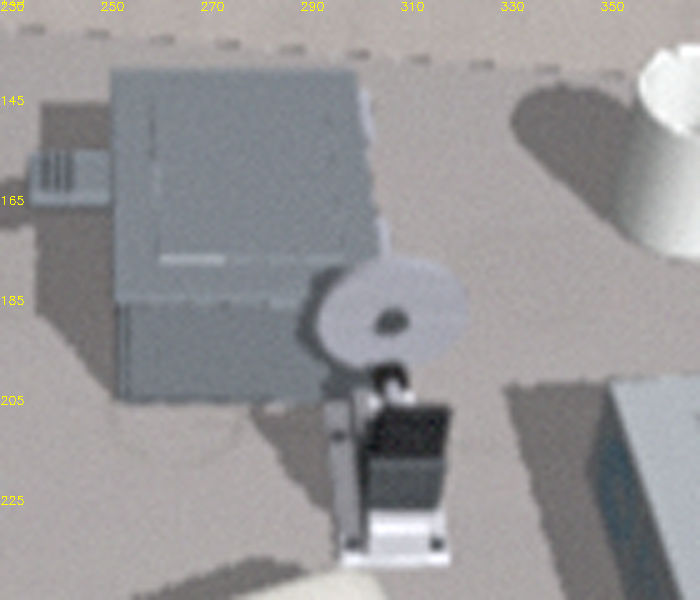

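```bash
cat > m.py <<'E'
from h import *
C={n:[np.load(n+"0.npz")[k] for k in "KRt"] for n in("scene","side")}
off={"scene":(190,120),"side":(230,125)}
pts={"FLtop":((45,135),(110,70),.081),"FRtop":((228,347),(117,300),.081),"RLtop":((280,52),(355,70),.081),"FRbot":((228,472),(120,402),0),
"disc":((503,268),(391,321),.078),"tabTL":((566,352),(372,405),.0975),"tabTR":((637,322),(451,407),.0975),"tabBL":((566,400),(369,457),.0665),"tabBR":((636,375),(445,460),.0665),
"pullFL":((26,240),(30,150),.083),"pullFR":((65,282),(30,198),.083),"railR":((650,486),(449,562),0),"railL":((548,528),(338,560),0)}
for k,(a,b,z) in pts.items():
    o=[]; A=[];B=[]
    for n,u in(("scene",a),("side",b)):
        uv=np.array(u)/5+off[n]-0.4; o.append(plane(*C[n],uv,z))
        c,d=ray(*C[n],uv); d/=np.linalg.norm(d); P=np.eye(3)-np.outer(d,d); A.append(P);B.append(P@c)
    print(k,o[0].round(4),o[1].round(4),"tri",np.linalg.solve(sum(A),sum(B)).round(4))
E
python3 m.py
```

```text
FLtop [0.4675 0.3346 0.081 ] [0.4675 0.3416 0.081 ] tri [0.4679 0.3375 0.0815]
FRtop [0.4897 0.1695 0.081 ] [0.4906 0.1712 0.081 ] tri [0.4905 0.172  0.0794]
RLtop [0.5932 0.3521 0.081 ] [0.5979 0.3577 0.081 ] tri [0.5983 0.3648 0.0732]
FRbot [0.4914 0.1752 0.    ] [ 0.4918  0.1781 -0.    ] tri [ 0.4918  0.1772 -0.0006]
disc [0.6202 0.172  0.078 ] [0.6211 0.1757 0.078 ] tri [0.6212 0.1746 0.0773]
tabTL [0.6077 0.0965 0.0975] [0.6121 0.1038 0.0975] tri [0.6124 0.1056 0.0915]
tabTR [0.6434 0.1009 0.0975] [0.647  0.1068 0.0975] tri [0.6475 0.1081 0.0928]
tabBL [0.6123 0.0988 0.0665] [0.6139 0.0999 0.0665] tri [0.6141 0.1017 0.0637]
tabBR [0.6468 0.1004 0.0665] [0.6483 0.1021 0.0665] tri [0.6486 0.1033 0.0641]
pullFL [0.4345 0.265  0.083 ] [0.4346 0.2704 0.083 ] tri [0.4349 0.268  0.0828]
pullFR [0.4407 0.2323 0.083 ] [0.4397 0.2348 0.083 ] tri [0.4402 0.2315 0.0849]
railR [0.659  0.0939 0.    ] [0.6586 0.0955 0.    ] tri [0.6584 0.0937 0.0013]
railL [0.6055 0.0896 0.    ] [0.606  0.0906 0.    ] tri [ 0.606   0.0907 -0.0007]
```

Request:
drive_tool(targets=[[0,0,1.5,0.7,-1,0,1],[0,0,3,1.5,-2,0,1],[0,0,4.5,2.2,-3,0,0],[0,0,6,3,-4,0,0],[0,0,6.6,3.7,-5,0,0]], force=12)

```text
clock: 0.6
position: [0.4218, 0.3605, 0.2265]
ee_rot: [0.203, -3.135, 0.0]
force: [0.9, 0.7, -1.6]
width: 0.79
gripper_force: 0.0
```

```bash
cat > st.py <<'E'
from h import *
s=arm.observe(); R=cv2.Rodrigues(np.array(s["ee_rot"]))[0]
print(s["clock"],np.round(s["position"],4),"z",R[:,2].round(3),"yaw_y",np.degrees(np.arctan2(R[1,1],R[0,1])).round(2),"F",np.round(s["force"],2),"w",round(s["width"],3),"g",s["gripper_force"],np.round(s["joints"],2))
E
python3 st.py
python3 - <<'E'
from h import *
C=[np.load("scene0.npz")[k] for k in "KRt"]
for uv in((325,228),(258,270),(333,240)):
  for z in(.05,.08): print(uv,z,plane(*C,uv,z).round(3))
E
```

```text
0.6 [0.4218 0.3605 0.2265] z [-0. -0. -1.] yaw_y 97.4 F [ 0.92  0.73 -1.55] w 0.79 g 0.0 [-0.78  0.32 -0.03  1.74  0.01  1.07  0.88]
(325, 228) 0.05 [0.623 0.024 0.05 ]
(325, 228) 0.08 [0.606 0.002 0.08 ]
(258, 270) 0.05 [ 0.457 -0.017  0.05 ]
(258, 270) 0.08 [ 0.446 -0.037  0.08 ]
(333, 240) 0.05 [ 0.622 -0.01   0.05 ]
(333, 240) 0.08 [ 0.604 -0.03   0.08 ]
```

Request:
drive_tool(targets=[[0,0,0,0.7,-1,0,0],[0,0,0,1.4,-2,0,0],[0,0,0,2.1,-3,0,0],[0,0,0,2.8,-4,0,0],[0,0,0,3.5,-5,0,0]])

```text
clock: 1.1
position: [0.5615, 0.1605, 0.2266]
ee_rot: [0.195, -3.135, 0.0]
force: [0.7, 0.7, -0.4]
width: 0.353
gripper_force: 0.0
```

Request:
drive_tool(targets=[[0,0,0,0.7,-1,0,0],[0,0,0,1.4,-2,0,0],[0,0,0,1.7,-2.4,0,0],[0,0,0,1.7,-2.4,0,0],[0,0,0,1.7,-2.4,0,0]])

```text
clock: 1.6
position: [0.6285, 0.0665, 0.2261]
ee_rot: [0.194, -3.134, -0.001]
force: [-0.9, 0.8, -0.4]
width: 0.004
gripper_force: 0.0
```

```bash
python3 st.py
python3 - <<'E'
from h import *
s=arm.observe(); d=arm.get_image("wrist"); print(np.round(d["mount"],4).tolist(),d["intrinsics"])
cv2.imwrite("pics/w1.png",cv2.convertScaleAbs(d["pixels"][:,:,::-1],alpha=1.4))
np.savez("w1.npz",K=d["intrinsics"],M=d["mount"],pos=s["position"],rot=s["ee_rot"],p=d["pixels"])
E
```

```text
1.6 [0.6285 0.0665 0.2261] z [-0.001  0.    -1.   ] yaw_y 97.07 F [-0.91  0.78 -0.41] w 0.004 g 0.0 [-0.26  0.45  0.1   1.56 -0.05  1.14  1.55]
[[-0.0003, -0.9658, -0.2592, 0.0707], [1.0, 0.0001, -0.0017, 0.0009], [0.0016, -0.2592, 0.9658, -0.1575], [0.0, 0.0, 0.0, 1.0]] [[269.28004407   0.         256.42824591]
 [  0.         269.28004407 190.76459137]
 [  0.           0.           1.        ]]
```

View pics/w1.png

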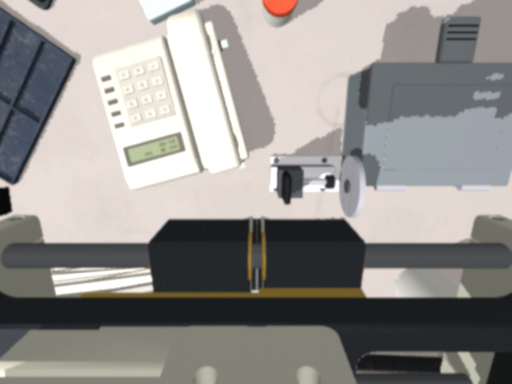

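The wrist view shows the brake tab at about (290,183), disc (352,185), pull tab (460,38), and wide black finger bodies at rows 220–290. I'll check the closed finger shape from the fixed cameras.

Run:
```python
from h import *
o=[]
for n in("scene","side"):
    p,K,R,t=cam(n); s=arm.observe()["position"]; u=proj(K,R,t,s); print(n,u)
    x,y=(int(v) for v in u); c=p[max(y-70,0):max(y-70,0)+140,x-45:x+55,::-1]; o.append(cv2.convertScaleAbs(cv2.resize(c,(400,560),interpolation=cv2.INTER_CUBIC),alpha=1.4))
cv2.imwrite("pics/grip.png",np.hstack(o))
```

```text
scene [327.0141004  144.69456795]
side [318.58356119 175.70952496]
```

View pics/grip.png

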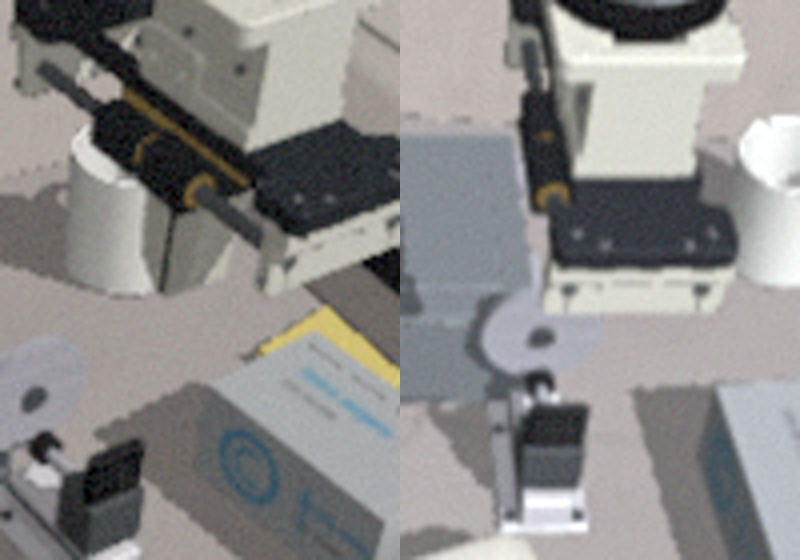

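```bash
cat > wm.py <<'E'
from h import *
def wplane(f,uv,z):
    d=np.load(f); M=d["M"]; Rt=cv2.Rodrigues(d["rot"])[0]
    r=Rt@M[:3,:3]@np.linalg.inv(d["K"])@[uv[0],uv[1],1]; c=Rt@M[:3,3]+d["pos"]
    return (c+r*(z-c[2])/r[2]).round(4)
E
python3 - <<'E'
from wm import *
d=np.load("w1.npz"); g=cv2.cvtColor(d["p"],cv2.COLOR_RGB2GRAY)
print(g[166:206:2,274:308:2])
f="w1.npz"
for n,uv,z in(("pullL",(479,17),.083),("pullR",(441.5,17),.083),("caseFR",(370,62),.081),("caseRR",(366,185),.081),("railend",(271,155),0),("railend2",(269,192),0)): print(n,wplane(f,uv,z))
E
```

```text
[[109  96  50  45  45  46  45  44  44  44  46  45  45  65  90  94  93]
 [188 162  56  37  35  35  34  36  34  34  34  34  35  54 105 128 131]
 [205 172  65  58  55  37  32  41  44  42  42  42  44  45  72 124 134]
 [205 157  66  71  53  21  14  29  45  46  49  49  48  49  62 121 134]
 [206 157  66  70  43  18  13  18  37  49  49  48  47  50  61 122 137]
 [204 155  67  70  36  18  18  18  27  44  48  49  48  48  63 121 134]
 [204 156  67  67  32  21  28  24  24  43  49  48  47  47  60 102 111]
 [203 156  67  64  32  24  29  28  24  43  47  47  48  47  61  98 105]
 [205 158  68  66  33  23  29  28  22  42  48  47  47  48  64 101 106]
 [206 155  67  67  34  22  28  27  24  43  47  47  48  48  62 100 115]
 [200 140  65  66  35  22  30  28  23  42  46  48  48  49  83 149 182]
 [150 103  62  64  31  23  30  26  26  42  47  48  49  54 109 177 185]
 [125  86  60  62  30  24  28  27  25  44  48  52  55  65 121 188 189]
 [153 131  70  62  28  22  29  24  27  50  54  66  71  73 111 162 166]
 [156 145  87  62  29  23  30  25  31  64  69  72  73  73 108 156 159]
 [157 153 109  71  36  23  30  25  38  71  78  77  77  78 113 156 158]
 [156 155 141 128  82  27  31  27  68 125 133 132 132 132 145 157 159]
 [157 156 155 155 129  54  31  26  91 153 158 157 158 158 157 158 158]
 [157 155 156 156 149  85  37  37 102 155 158 158 158 158 159 159 159]
 [157 156 157 157 155 132 104 105 140 156 157 157 158 159 158 158 159]]
pullL [0.4353 0.2639 0.083 ]
pullR [0.4398 0.2273 0.083 ]
caseFR [0.4878 0.1675 0.081 ]
caseRR [0.6162 0.1931 0.081 ]
railend [0.6052 0.0849 0.    ]
railend2 [0.6597 0.0894 0.    ]
```

Run:
```python
from wm import *
for uv in((284.5,190),(290.5,190),(285,172),(286,202)): print(uv,wplane("w1.npz",uv,.0975))
```

```text
(284.5, 190) [0.6296 0.0982 0.0975]
(290.5, 190) [0.6288 0.1047 0.0975]
(285, 172) [0.6096 0.0957 0.0975]
(286, 202) [0.643  0.1019 0.0975]
```

Request:
drive_tool(targets=[[0,0,-1.7,0,0,0,0],[0,0,-3.4,0,0,0,0],[0,0,-5.1,0,0,0,0],[0,0,-6.8,0,0,0,0],[0,0,-8.5,0,0,0,0]])

```text
clock: 2.25
position: [0.6283, 0.068, 0.2269]
ee_rot: [-0.961, -2.991, -0.001]
force: [0.2, 0.7, 0.2]
width: 0.004
gripper_force: 0.0
```

Request:
drive_tool(targets=[[0,0,-1.7,0,0,0,0],[0,0,-3.4,0,0,0,0],[0,0,-5.1,0,0,0,0],[0,0,-6.8,0,0,0,0],[0,0,-8.5,0,0,0,0]])

```text
clock: 2.75
position: [0.6283, 0.0681, 0.2268]
ee_rot: [-1.979, -2.439, -0.001]
force: [-0.8, 0.8, 0.3]
width: 0.009
gripper_force: 0.0
```

Request:
drive_tool(targets=[[0,0,-1,0,0,-0.7,0],[0,0,-1,0.05,0.1,-1.5,0],[0,0,-1,0.05,0.1,-2.2,0],[0,0,-1,0.05,0.1,-2.6,0],[0,0,-1,0.05,0.1,-2.6,0]])

```text
clock: 3.25
position: [0.6286, 0.0719, 0.1204]
ee_rot: [-2.075, -2.355, 0.005]
force: [-0.8, 0.2, -0.1]
width: 0.005
gripper_force: 0.0
```

```bash
python3 st.py
```

```text
3.25 [0.6286 0.0719 0.1204] z [-0.005 -0.    -1.   ] yaw_y 7.23 F [-0.81  0.25 -0.07] w 0.005 g 0.0 [-0.48  0.57  0.43  1.69 -0.28  0.94  0.18]
```

Request:
drive_tool(targets=[[0,0,0,0.05,0,-0.4,0],[0,0,0,0.05,0,-0.8,0],[0,0,0,0.05,0,-1.1,0],[0,0,0,0.05,0,-1.1,0]])

```text
clock: 3.65
position: [0.632, 0.0707, 0.0774]
ee_rot: [-2.078, -2.354, 0.002]
force: [0.1, 0.9, -0.4]
width: 0.01
gripper_force: 0.0
```

Request:
drive_tool(targets=[[0,0,0,-0.01,0.1,0,0],[0,0,0,-0.02,0.2,0,0],[0,0,0,-0.02,0.25,0,0],[0,0,0,-0.02,0.25,0,0]])

```text
clock: 4.05
position: [0.6323, 0.0813, 0.0793]
ee_rot: [2.078, 2.356, 0.002]
force: [-1.5, -0.1, 0.7]
width: 0.002
gripper_force: 0.0
```

```bash
python3 st.py
```

```text
4.05 [0.6323 0.0813 0.0793] z [ 0.001  0.001 -1.   ] yaw_y 7.17 F [-1.45 -0.12  0.71] w 0.002 g 0.0 [-0.48  0.62  0.4   1.72 -0.31  0.86  0.19]
```

Request:
drive_tool(targets=[[0,0,0,-0.01,0.05,0,0],[0,0,0,-0.01,0.1,0,0],[0,0,0,-0.02,0.15,0,0],[0,0,0,-0.02,0.2,0,0],[0,0,0,-0.02,0.2,0,0]])

```text
clock: 4.55
position: [0.6312, 0.0868, 0.0788]
ee_rot: [2.08, 2.353, -0.002]
force: [-0.9, -4.5, 2.7]
width: 0.009
gripper_force: 2.3
```

Request:
drive_tool(targets=[[0,0,0,-0.01,0.03,0,0],[0,0,0,-0.01,0.06,0,0],[0,0,0,-0.01,0.09,0,0],[0,0,0,-0.01,0.1,0,0],[0,0,0,-0.01,0.1,0,0]])

```text
clock: 5.05
position: [0.6308, 0.09, 0.0788]
ee_rot: [2.08, 2.352, -0.003]
force: [-0.1, -6.4, 2.9]
width: 0.006
gripper_force: 3.3
```

Request:
drive_tool(targets=[[0,0,0,-0.01,0.03,0,0],[0,0,0,-0.01,0.06,0,0],[0,0,0,-0.01,0.09,0,0],[0,0,0,-0.01,0.09,0,0]])

```text
clock: 5.45
position: [0.6304, 0.0937, 0.0788]
ee_rot: [2.08, 2.352, -0.003]
force: [-1.2, -6.3, 1.5]
width: 0.001
gripper_force: 3.1
```

Request:
drive_tool(targets=[[0,0,0,-0.01,0.02,0,0],[0,0,0,-0.01,0.04,0,0],[0,0,0,-0.01,0.06,0,0],[0,0,0,-0.01,0.06,0,0]])

```text
clock: 5.85
position: [0.6301, 0.0961, 0.0789]
ee_rot: [2.08, 2.352, -0.003]
force: [-0.7, -6.0, 0.6]
width: 0.003
gripper_force: 3.2
```

Sliding at about 6–7 N drag; I'll keep going in 3 mm steps.

Request:
drive_tool(targets=[[0,0,0,-0.01,0.03,0,0],[0,0,0,-0.01,0.06,0,0],[0,0,0,-0.01,0.08,0,0],[0,0,0,-0.01,0.08,0,0]])

```text
clock: 6.25
position: [0.6298, 0.0982, 0.0789]
ee_rot: [2.081, 2.351, -0.004]
force: [-0.8, -9.2, 1.7]
width: 0.004
gripper_force: 4.5
```

Request:
drive_tool(targets=[[0,0,0,0,0.02,0,0],[0,0,0,0,0.03,0,0],[0,0,0,0,0.03,0,0]])

```text
clock: 6.55
position: [0.6297, 0.0988, 0.0789]
ee_rot: [2.081, 2.35, -0.005]
force: [-1.3, -10.3, 2.6]
width: 0.007
gripper_force: 5.2
```

Request:
drive_tool(targets=[[0,0,0,0,0.02,0,0],[0,0,0,-0.01,0.05,0,0],[0,0,0,-0.01,0.05,0,0]])

```text
clock: 6.85
position: [0.6296, 0.1001, 0.0789]
ee_rot: [2.081, 2.349, -0.005]
force: [0.2, -12.0, 1.8]
width: 0.008
gripper_force: 6.0
```

Request:
drive_tool(targets=[[0,0,0,0,0.02,0,0],[0,0,0,0,0.04,0,0],[0,0,0,0,0.04,0,0]])

```text
clock: 7.15
position: [0.6295, 0.1009, 0.0789]
ee_rot: [2.081, 2.348, -0.006]
force: [-0.6, -13.6, 2.2]
width: 0.007
gripper_force: 6.9
```

```bash
python3 st.py
```

```text
7.15 [0.6295 0.1009 0.0789] z [ 0.    -0.006 -1.   ] yaw_y 6.88 F [ -0.58 -13.6    2.22] w 0.007 g 6.912794932723045 [-0.52  0.63  0.41  1.72 -0.31  0.86  0.15]
```

Request:
drive_tool(targets=[[0,0,0,0.01,-0.1,0,0],[0,0,0,0.03,-0.25,0,0],[0,0,0,0.06,-0.5,0.1,0],[0,0,0,0.06,-0.5,1,0],[0,0,0,0.06,-0.5,2,0]])

```text
clock: 7.65
position: [0.6307, 0.0855, 0.1587]
ee_rot: [-2.079, -2.353, 0.004]
force: [1.1, 0.8, -0.1]
width: 0.003
gripper_force: 0.0
```

Request:
drive_tool(targets=[[0,0,1.7,0,0,0.7,0],[0,0,3.4,-0.5,0.5,1,0],[0,0,5.1,-1.2,1.2,1,0],[0,0,6.8,-2,2,1,0.5],[0,0,8.5,-2.7,2.7,1,1]])

```text
clock: 8.15
position: [0.5223, 0.1956, 0.1993]
ee_rot: [1.075, 2.952, 0.002]
force: [0.2, 1.5, 1.4]
width: 0.132
gripper_force: 0.0
```

Request:
drive_tool(targets=[[0,0,1.7,-0.7,0.8,0,1],[0,0,3.4,-1.4,1.5,0,1],[0,0,5.1,-1.8,2,0,1],[0,0,6.8,-1.8,2,0,1],[0,0,8.5,-1.8,2,0,1]])

```text
clock: 8.65
position: [0.451, 0.2752, 0.1992]
ee_rot: [-0.071, 3.14, 0.001]
force: [0.0, -0.7, 0.2]
width: 0.564
gripper_force: 0.0
```

Request:
drive_tool(targets=[[0,0,1,0,0,0,1],[0,0,1,0,0,0,1],[0,0,1,0,0,0,1]])

```text
clock: 8.95
position: [0.4519, 0.2741, 0.199]
ee_rot: [-0.19, 3.136, 0.001]
force: [-0.8, 0.3, 0.1]
width: 0.83
gripper_force: 0.0
```

```bash
python3 st.py
python3 - <<'E'
from h import *
s=arm.observe(); d=arm.get_image("wrist")
cv2.imwrite("pics/w2.png",cv2.convertScaleAbs(d["pixels"][:,:,::-1],alpha=1.4))
np.savez("w2.npz",K=d["intrinsics"],M=d["mount"],pos=s["position"],rot=s["ee_rot"],p=d["pixels"])
E
```

```text
8.95 [0.4519 0.2741 0.199 ] z [ 0.  0. -1.] yaw_y 96.92 F [-0.82  0.26  0.07] w 0.83 g 0.0 [-0.68  0.3   0.05  1.85 -0.02  0.99  1.06]
```

View pics/w2.png

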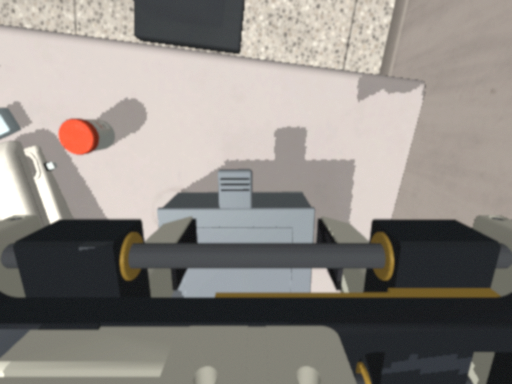

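The pull tab spans columns 219–252, with its front edge at about row 169. The open fingers sit either side of column ~255, so the tool is too far left (+y).

Run:
```python
from wm import *
for uv in((219.5,172),(251.5,172),(219.5,200),(251.5,200),(235.5,170),(160,207),(313,207)): print(uv,wplane("w2.npz",uv,.083))
```

```text
(219.5, 172) [0.4392 0.2347 0.083 ]
(251.5, 172) [0.4352 0.2675 0.083 ]
(219.5, 200) [0.4693 0.2372 0.083 ]
(251.5, 200) [0.4652 0.271  0.083 ]
(235.5, 170) [0.4351 0.2509 0.083 ]
(160, 207) [0.4847 0.1747 0.083 ]
(313, 207) [0.465  0.3371 0.083 ]
```

Request:
drive_tool(targets=[[0,0,0,-0.05,-0.54,0,1],[0,0,0,-0.05,-0.54,-0.8,1],[0,0,0,-0.05,-0.54,-1.6,1],[0,0,0,-0.05,-0.54,-2.4,1],[0,0,0,-0.05,-0.54,-3,1]])

```text
clock: 9.5
position: [0.4492, 0.2524, 0.0772]
ee_rot: [0.191, -3.135, 0.001]
force: [0.1, 0.2, -0.4]
width: 1.0
gripper_force: 0.0
```

Request:
drive_tool(targets=[[0,0,0,0,0,-0.3,0.8],[0,0,0,0,0,-0.48,0.6],[0,0,0,0,0,-0.48,0.55],[0,0,0,0,0,-0.48,0.55]])

```text
clock: 9.9
position: [0.4503, 0.2532, 0.0604]
ee_rot: [-0.194, 3.134, 0.001]
force: [0.1, -0.2, -0.4]
width: 0.704
gripper_force: 0.0
```

```bash
python3 st.py
```

```text
9.9 [0.4503 0.2532 0.0604] z [ 0.001  0.001 -1.   ] yaw_y 97.09 F [ 0.07 -0.24 -0.44] w 0.704 g 0.0 [-0.65  0.47  0.04  2.02 -0.03  0.65  1.11]
```

Request:
drive_tool(targets=[[0,0,0,0,0,0,0.4],[0,0,0,0,0,0,0.3],[0,0,0,0,0,0,0.3],[0,0,0,0,0,0,0.3],[0,0,0,0,0,0,0.3]], force=10)

```text
clock: 10.4
position: [0.4501, 0.2512, 0.0599]
ee_rot: [-0.193, 3.135, -0.002]
force: [0.5, -4.7, 5.3]
width: 0.388
gripper_force: 10.0
```

Request:
drive_tool(targets=[[0,0,0,0,0,0,0.3],[0,0,0,0,0,0,0.3],[0,0,0,0,0,0,0.3]])

```text
clock: 10.7
position: [0.4501, 0.2512, 0.0599]
ee_rot: [-0.193, 3.135, -0.002]
force: [0.4, -4.3, 4.8]
width: 0.392
gripper_force: 10.0
```

Request:
drive_tool(targets=[[0,0,0,0,0,0.21,0.3],[0,0,0,0.02,0,0.42,0.3],[0,0,0,0.05,0.01,0.63,0.3],[0,0,0,0.09,0.01,0.83,0.3]])

```text
clock: 11.1
position: [0.4532, 0.2515, 0.0929]
ee_rot: [0.193, -3.135, 0.003]
force: [1.9, -5.0, -1.4]
width: 0.391
gripper_force: 10.0
```

Request:
drive_tool(targets=[[0,0,0,0.05,0,0.2,0.3],[0,0,0,0.11,0.01,0.4,0.3],[0,0,0,0.18,0.02,0.6,0.3],[0,0,0,0.25,0.03,0.8,0.3]])

```text
clock: 11.5
position: [0.4633, 0.2527, 0.1249]
ee_rot: [0.193, -3.135, 0.003]
force: [3.3, -6.8, -2.5]
width: 0.389
gripper_force: 10.0
```

Request:
drive_tool(targets=[[0,0,0,0.09,0.01,0.19,0.3],[0,0,0,0.19,0.02,0.37,0.3],[0,0,0,0.3,0.04,0.55,0.3],[0,0,0,0.42,0.05,0.72,0.3]])

```text
clock: 11.9
position: [0.4795, 0.2548, 0.1536]
ee_rot: [0.193, -3.134, 0.003]
force: [-1.1, -5.4, -1.6]
width: 0.392
gripper_force: 10.0
```

Request:
drive_tool(targets=[[0,0,0,0.13,0.02,0.17,0.3],[0,0,0,0.26,0.03,0.33,0.3],[0,0,0,0.4,0.05,0.48,0.3],[0,0,0,0.45,0.06,0.53,0.3],[0,0,0,0.45,0.06,0.53,0.3]])

```text
clock: 12.4
position: [0.4979, 0.2571, 0.175]
ee_rot: [0.193, -3.134, 0.003]
force: [-1.1, -6.9, 0.9]
width: 0.39
gripper_force: 10.0
```

```bash
python3 st.py
python3 - <<'E'
from h import *
p,K,R,t=cam("side"); cv2.imwrite("pics/s3.png",cv2.convertScaleAbs(cv2.resize(p[60:240,210:410,::-1],(640,576)),alpha=1.4))
E
```

```text
12.4 [0.4979 0.2571 0.175 ] z [-0.001 -0.002 -1.   ] yaw_y 97.05 F [-1.08 -6.94  0.87] w 0.39 g 10.001004561781883 [-0.62  0.38  0.06  1.8  -0.03  0.96  1.15]
```

View pics/s3.png

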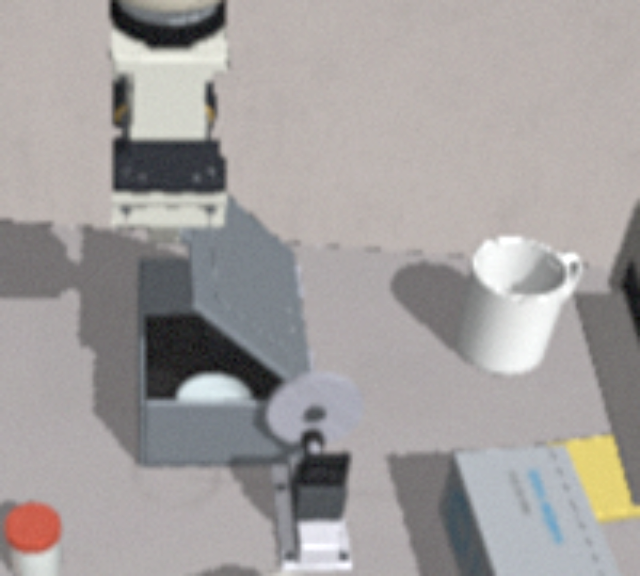

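The lid is open about 45° with the tab still held. I'll relieve the side load, release it and withdraw straight up.

Request:
drive_tool(targets=[[0,0,0,0,-0.04,0,0.3],[0,0,0,0,-0.04,0,0.45],[0,0,0,0,-0.04,0,0.6],[0,0,0,0,-0.04,0,0.75],[0,0,0,0,-0.04,0,0.8]])

```text
clock: 12.95
position: [0.498, 0.2576, 0.1748]
ee_rot: [-0.195, 3.135, 0.001]
force: [0.6, 0.1, 0.3]
width: 0.659
gripper_force: 0.0
```

Request:
drive_tool(targets=[[0,0,0,0,0,0,0.8],[0,0,0,0,0,0,0.8],[0,0,0,0,0,0,0.8]])

```text
clock: 13.25
position: [0.498, 0.2572, 0.1747]
ee_rot: [0.195, -3.136, -0.0]
force: [0.7, -0.2, 0.6]
width: 0.8
gripper_force: 0.0
```

Request:
drive_tool(targets=[[0,0,0,0,0,0.5,0.8],[0,0,0,0,0,1.2,0.8],[0,0,0,0,0,2,0.8],[0,0,0,-0.5,0.5,2.8,0.8],[0,0,0,-1,1,3,0.8]])

```text
clock: 13.75
position: [0.4593, 0.2979, 0.2984]
ee_rot: [-0.191, 3.131, 0.005]
force: [0.4, 0.8, -0.5]
width: 0.801
gripper_force: 0.0
```

Request:
drive_tool(targets=[[0,0,0,-0.8,0.8,0,0.8],[0,0,0,-1.5,1.5,0,0.8],[0,0,0,-2,2,0,0.8],[0,0,0,-2,2,0,0.8],[0,0,0,-2,2,0,0.8]])

```text
clock: 14.25
position: [0.3778, 0.3774, 0.2947]
ee_rot: [-0.197, 3.135, -0.0]
force: [0.1, -0.4, -0.4]
width: 0.802
gripper_force: 0.0
```

```bash
python3 st.py
python3 - <<'E'
from h import *
p,K,R,t=cam("side"); cv2.imwrite("pics/s4.png",cv2.convertScaleAbs(cv2.resize(p[100:310,190:400,::-1],(600,600)),alpha=1.4))
E
```

```text
14.25 [0.3778 0.3774 0.2947] z [ 0. -0. -1.] yaw_y 97.19 F [ 0.12 -0.39 -0.4 ] w 0.802 g 0.0 [-0.87  0.24 -0.02  1.69  0.    1.22  0.81]
```

View pics/s4.png

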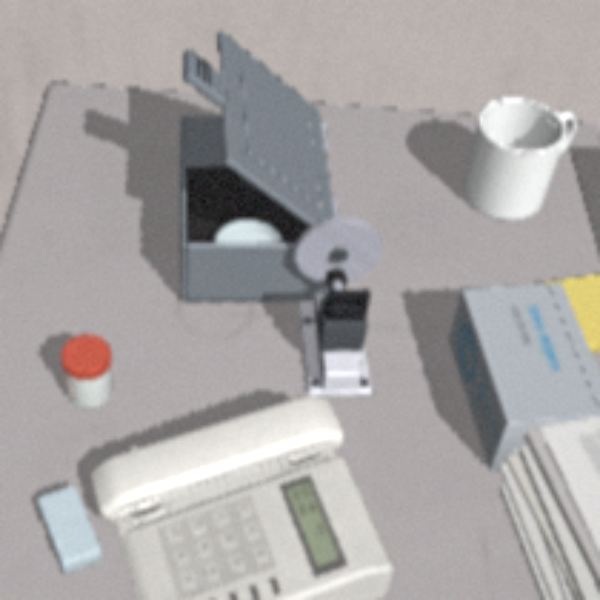

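The lid stands half open by itself, with its front corner at crop (222,38) and the tab at (205,75). The jar (87,370) and coverslip box (68,528) are undisturbed, and the robot is clear.

```bash
python3 -c "
from cell import arm
print(arm.sign_off())"
```

```text
the job is handed in; nothing more can be done
None
```

I pushed the brake to about 14 N, then raised the lid to about 45° and let go. It stands there by itself with the robot clear and the jar and coverslip box untouched, and the job is handed in.

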